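# Tighten the wing screw of a water-filter clamp by fingertip strokes

## Task

The filter cartridge is loose in its cradle: tighten the orange wing screw on top by pushing its wings round clockwise (seen from above) with the fingertips, stroke after stroke, until it is fully tight and the grey saddle sits flush on the cartridge. Only push the wings, never grip or force them, and leave the bottle, cup and jar standing where they are.

Things in the scene. Friction and masses are not known exactly. Their poses are not given: they have to be found in the camera images.
- unit: fixed white cradle, base plate 170 (x) x 240 (y) x 12 mm; origin under the plate's centre, z up. The cartridge, 54 mm thick, lies along y under a steel bridge 96 (x) x 36 (y) mm whose top is 95 mm high. The wing screw stands upright through the bridge, exactly above the origin. Except for the guard lip all is lower than the wings, and the space round them is open
- guard_lip (a point): middle of the front edge of the flat dark steel lip on the unit's -x side (at unit x -30, y 0, height 139 mm, its top; axes as the unit's). The lip spans 130 mm in y, 134 to 139 mm high, and runs from here back to an upright plate at x -75. Wings pass under it, fingers do not: a fingertip beside the wings must stay wholly on the +x side of this edge
- screw_axis (a point): point on the orange wing screw's vertical axis, 118 mm high, half-way up the wings; its x axis lies along one wing and turns with it, z up. Two opposite wings, 8 mm thick, reach from the hub (13 mm radius, 100 to 124 mm high) to 45 mm from the axis, 108 to 128 mm high (top 3 mm only 4 mm thick). Free air below them to the bridge, 13 mm
- screw (a joint): turn of the wing screw in rad, growing clockwise seen from above; starts loose at 0.3 to 2.3, fully tight at a firm stop at 8.0. At 0 the x axis of point screw_axis is the unit's x axis. Friction of about 0.05 N m (1.5 N at the wing) keeps it where it is left
- saddle (a joint): drop of the grey saddle under the bridge in m, driven by the screw (0.0007 m per rad): it starts up to 5.4 mm clear of the cartridge and lies on it at 0.0056
- soap_bottle: bystander: amber bottle with white cap, 52 mm diameter, 130 mm tall, origin under its centre
- cup: bystander: white cup, 72 mm rim diameter, 85 mm tall, origin under its centre
- lube_jar: bystander: small white jar with black lid, 56 mm diameter, 50 mm tall, origin under its centre

How it is judged:
At the end, for the whole second after the job is handed in: the wing screw is at rest within 0.35 rad (20 degrees) of its stop at 8.0, the saddle within 0.4 mm of the cartridge, and bottle, cup and jar are upright (value of joint screw above 7.65 rad and value of joint saddle above 0.0052 m and velocity of joint screw below 0.05 rad/s and angle between each of soap_bottle, cup, lube_jar's own z axis and vertical below 0.1 rad); the robot touches nothing.
It fails at once if the screw is gripped: a pushed face of the wings (screw_c3, screw_c4) and a leading face (screw_c5, screw_c6) pressed by the fingers at once, over 2 N each ((contact force between the fingers and screw_c3 above 2 N or contact force between the fingers and screw_c4 above 2 N) and (contact force between the fingers and screw_c5 above 2 N or contact force between the fingers and screw_c6 above 2 N)).
It fails at once if a wing's pushed face (screw_c3, screw_c4) is forced with more than 60 N (contact force between the fingers and screw_c3 above 60 N or contact force between the fingers and screw_c4 above 60 N).
It fails at once if the bottle, cup or jar is moved or lifted by more than 20 mm (distance of any of soap_bottle, cup, lube_jar from where it was at the start of the episode above 0.02 m).
It also fails if it takes over 58 s, if anything falls off the work surface, if the arm or the gripper's body presses on something with over 40 N, if the wrist force passes 120 N, or if a joint passes its speed limit or range.

## Robot

A 7-joint arm with a two-finger parallel gripper is mounted at the origin on the work surface. World frame = base frame: x ahead of the robot, y to its left, z up, the work surface at z = 0. Lengths are in m, angles in rad, forces in N, time in s.
With the tool pointing down it reaches from about 0.425 to 0.925 m from the base axis. Payload 6.8 kg.
Tool frame: the origin (TCP) lies at the centre of the arm's flange, where the gripper is bolted on; the fingertips stand 173 mm ahead of it and the grasp point (between the pads) lies 155 mm ahead of it (ctrl.pinch_z is the distance from the TCP to the grasp point, in m); z points along the fingers, y is the direction in which the jaws open and shut (so a half turn about z gives the same grasp; the last joint's range is limited). The gripper opens to 85 mm and grips with 20 to 120 N. Pads are 22 mm wide; open, the fingers measure 114 mm over their backs; the gripper's body (76 mm by 85 mm) begins 54 mm behind the grasp point. The pads swing forward as they close: fully open they stand 13 mm farther back than shut.
Start: joints at [1.011, 0.477, 0.022, 1.555, -0.011, 1.109, -0.083], TCP at [0.295, -0.607, 0.405] pointing down, gripper open.
Joint ranges: [-2.96, 2.96], [-0.34, 2.1], [-1.41, 1.46], [0.24, 2.44], [-1.37, 4.51], [0.17, 1.92], [-2.96, 2.96]. Speed limits (rad/s): [2.39, 2.39, 3.14, 3.14, 3.14, 3.14, 3.14].

## Interface

Orientations are given as a rotation vector (axis times angle).
In Python, from cell import readout, eyes, ctrl gives the robot as it stands.
- The arm moves only by the shell command python3 -m crank 'ROWS' [OPENING]. ROWS is JSON, a list of rows, each an object of numbers: "dx", "dy", "dz": the shift along the tool's x, y, z in cm; "spin": the turn about the tool's z in rad. In form: [{"dx": .., "dy": .., "dz": .., "spin": ..}, ...]. A call has 1 to 20 rows; each row is the pose to reach, as a shift and turn from the pose measured when the call began, along the tool's axes at that moment; what a row does not reach only later rows make up. A row lasts 1/12 s, in which the tool goes at most 41.7 mm and 7.16 degrees, less where a joint would pass 70% of its speed; a pose out of reach is approached as far as the arm can. A call with a gripper value outside its range is refused whole. OPENING is the closure, from 0 (fully open) to 1 (shut), set as the call begins (- or left out, the last holds). The fingers move at their own pace and stop on an object; the grip force is fixed at half the most. Time passes only in rows, so rows that repeat a pose let the fingers close. It gives the time, the measured TCP pose, the force and the opening at its end, in the units of the state.
- readout.get_obs(): the state, without advancing time (a new reading comes with each control period).
- eyes.grab_frame(name): name is "scene" or "top" or "wrist"; returns a dict with "color" (384x512x3 uint8, red, green, blue), "camera_matrix" (3x3 intrinsics, pixels), "dist" ([k1, k2, p1, p2, k3] as OpenCV has them; the pictures are not rectified), "view" (4x4, takes a point from world to camera coordinates); the wrist camera has in their place "hand_eye" (4x4, takes a point from camera to tool coordinates, whose origin is the TCP and whose axes are the flange's). Camera axes: x right, y down, z forward; pixel columns grow to the right and rows downward; lengths in m; the calibration is good to about 2 mm. A picture is of the moment at which its call begins: read the wrist's pose just before it. There is no depth.
- ctrl.finish_job(): hands the job in, once; it reports no verdict.
The state is a dict: "t": time; "joint_pos": joint angles; "dq": joint speeds; "tau": joint torques, N m; "position": TCP position; "eef_rot": TCP orientation; "ft_force": force on the tool from outside, world axes, zero at the start; "torque": the same for the moment, N m; "grip_width": opening from 0.0 (shut) to 1.0 (fully open).
Only numpy, scipy, OpenCV 4.12 (cv2) and the standard library are available. Lean on these libraries where they do the work, as an engineer would, in place of code of your own. Each camera call takes 0.05 s, during which the arm holds its last target.

## Working session

There is one attempt and no reset: what is moved stays moved. The work goes in short steps, Python scripts to look and compute and a shell command to move; the robot and the scene stay as the last step left them, time stands still between calls to the robot, and variables do not carry over. Pictures are saved under pics/ and viewed, and the job is handed in when it is done.

```bash
ls -a; mkdir -p pics
python3 - <<'E'
from cell import readout, eyes, ctrl
import cv2,numpy as np
print(readout.get_obs(), ctrl.pinch_z)
for n in ["scene","top","wrist"]:
    f=eyes.grab_frame(n); cv2.imwrite(f"pics/{n}0.png",f["color"][:,:,::-1])
    print(n,{k:np.round(v,4).tolist() for k,v in f.items() if k!="color"})
E
```

```text
.
..
pics
{'t': 0.0, 'joint_pos': array([ 1.01087885,  0.47781526,  0.02232881,  1.55642685, -0.01151068,
        1.10929535, -0.08311158]), 'dq': array([-0.00065429,  0.00111011,  0.00049291,  0.00113039, -0.00084241,
        0.0014723 , -0.00052063]), 'tau': array([ 1.11171266e-03, -5.96448255e+01,  1.60849527e+00, -2.81197035e+01,
        1.24514621e-02,  9.42467042e-03, -1.96155275e-05]), 'position': array([ 0.2946055 , -0.60702098,  0.40372544]), 'eef_rot': array([-3.06006677e+00, -7.03325501e-01,  8.22373428e-04]), 'ft_force': array([-0.78556686, -0.79387858,  0.00911234]), 'torque': array([0.01697095, 0.01066196, 0.03068443]), 'grip_width': 1.0003837698251397} 0.1547
scene {'camera_matrix': [[355.0656, 0.0, 255.7177], [0.0, 355.0656, 191.443], [0.0, 0.0, 1.0]], 'dist': [0.0353, 0.0, 0.0, 0.0, 0.0], 'view': [[0.7839, 0.6207, 0.0167, -0.4809], [0.4755, -0.5827, -0.659, -0.1657], [-0.3993, 0.5245, -0.752, 1.2108], [0.0, 0.0, 0.0, 1.0]]}
top {'camera_matrix': [[439.1655, 0.0, 254.2514], [0.0, 439.1655, 194.3878], [0.0, 0.0, 1.0]], 'dist': [0.031, 0.0, 0.0, 0.0, 0.0], 'view': [[0.0195, -0.9997, 0.0122, 0.0177], [-0.9973, -0.0203, -0.0701, 0.6025], [0.0704, -0.0108, -0.9975, 1.2512], [0.0, 0.0, 0.0, 1.0]]}
wrist {'camera_matrix': [[345.5101, 0.0, 256.9024], [0.0, 345.5101, 189.3373], [0.0, 0.0, 1.0]], 'dist': [-0.0652, 0.0, 0.0, 0.0, 0.0], 'hand_eye': [[-0.001, -0.9593, -0.2824, 0.0712], [1.0, -0.001, -0.0004, -0.001], [0.0001, -0.2824, 0.9593, 0.0307], [0.0, 0.0, 0.0, 1.0]]}
```

View pics/scene0.png

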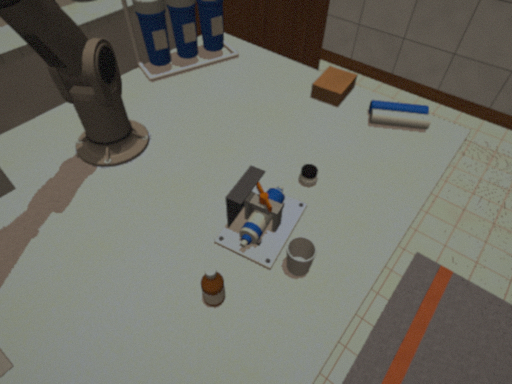

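View pics/top0.png

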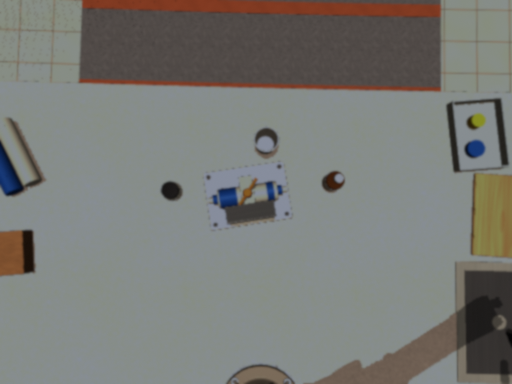

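View pics/wrist0.png

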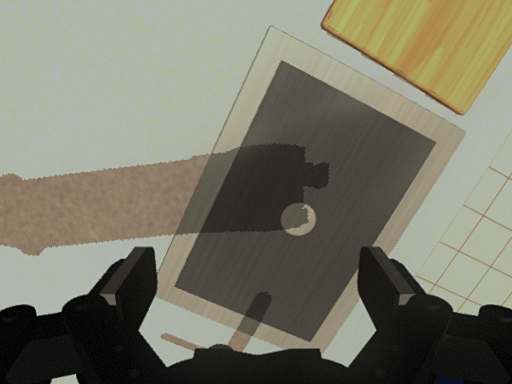

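The top view shows the unit at about pixel (248,195), with the lip on the robot side. The jar is at (171,190), the cup at (265,142) and the bottle at (333,181). Next I'll zoom in.

```bash
cat > h.py <<'E'
from cell import readout, eyes, ctrl
import cv2,numpy as np
from scipy.spatial.transform import Rotation as R
def ray(f,uv,T=None):
    uv=np.asarray(uv,float).reshape(-1,1,2)
    n=cv2.undistortPoints(uv,np.array(f["camera_matrix"]),np.array(f["dist"])).reshape(-1,2)
    d=np.c_[n,np.ones(len(n))]
    M=np.linalg.inv(f["view"]) if T is None else T
    return M[:3,3],d@M[:3,:3].T
def onz(f,uv,z,T=None):
    o,d=ray(f,uv,T); s=(z-o[2])/d[:,2]; return o+d*s[:,None]
def tool(o):
    T=np.eye(4);T[:3,:3]=R.from_rotvec(o["eef_rot"]).as_matrix();T[:3,3]=o["position"];return T
E
python3 - <<'E'
import cv2
a=cv2.imread("pics/top0.png"); c=a[140:250,180:320]; cv2.imwrite("pics/topz.png",cv2.resize(c,None,fx=5.5,fy=5.4,interpolation=cv2.INTER_CUBIC))
a=cv2.imread("pics/scene0.png"); c=a[155:275,190:330]; cv2.imwrite("pics/scz.png",cv2.resize(c,None,fx=5,fy=5,interpolation=cv2.INTER_CUBIC))
E
```

```text
(no output)
```

View pics/topz.png

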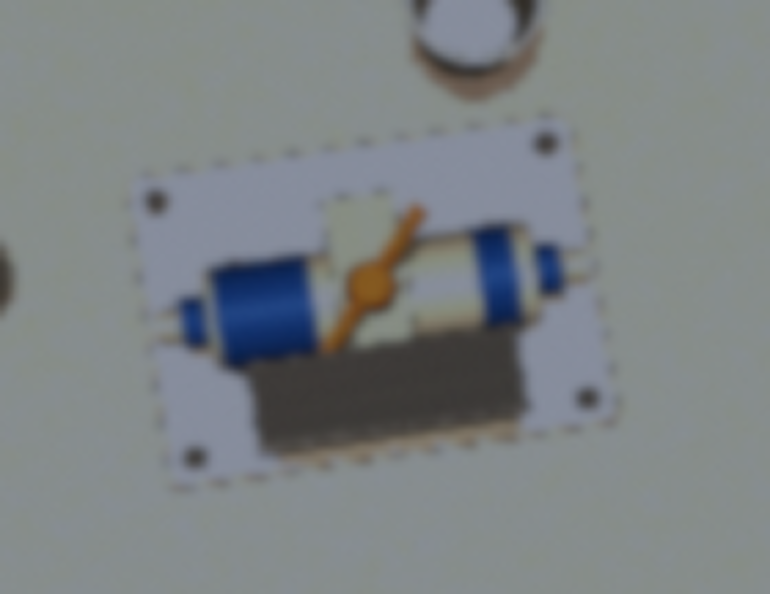

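View pics/scz.png

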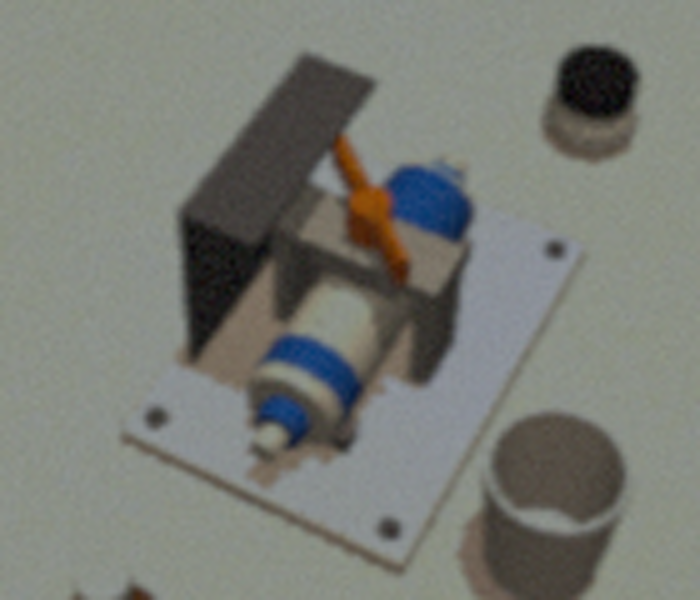

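The zoom shows the plate corners, the lip's front edge running from about (250,367) to (520,328), the hub at (372,287) and the wing ends at (422,208) and (330,348).

Run:
```python
from h import *
f=eyes.grab_frame("top"); s=eyes.grab_frame("scene")
zt=lambda p:(np.array(p,float)+.5)/[5.5,5.4]-.5+[180,140]
zs=lambda p:(np.array(p,float)+.5)/[5,5]-.5+[190,155]
P=onz(f,zt([(133,175),(570,115),(615,420),(172,488)]),.012); print("plate",P.round(4).tolist(),"ctr",P.mean(0))
H=onz(f,zt([(156,202),(545,143),(588,398),(196,458)]),.012); print("holes ctr",H.mean(0))
a=(H[0]+H[1]-H[2]-H[3])[:2]; b=(H[0]+H[3]-H[1]-H[2])[:2]
print("yaw",np.arctan2(a[1],a[0]),np.arctan2(-b[0],b[1]))
Hs=onz(s,zs([(157,417),(389,528),(556,249)]),.012); print("scene holes",Hs.round(4).tolist(), "ctr",(Hs[0]+Hs[2])/2)
print("top holes",H.round(4).tolist())
L=onz(f,zt([(250,367),(520,328),(525,410),(263,452)]),.139);print("lip",L.round(4).tolist(),"front mid",(L[0]+L[1])/2)
print("hub",onz(f,zt([(372,287)]),.124),onz(s,zs([(372,203)]),.124))
W=onz(f,zt([(422,208),(330,348)]),.126);print("wing",W.round(4).tolist(),np.arctan2(*(W[0]-W[1])[[1,0]]))
hsv=cv2.cvtColor(f["color"],cv2.COLOR_RGB2HSV); m=cv2.inRange(hsv,(8,150,80),(22,255,255)); m[:150]=0;m[240:]=0;m[:,:200]=0;m[:,300:]=0
ys,xs=np.nonzero(m);Q=onz(f,np.c_[xs,ys],.125)[:,:2];c=Q.mean(0);w,v=np.linalg.eigh(np.cov((Q-c).T));print(len(xs),c,w,np.arctan2(v[1,1],v[0,1]))
B=onz(f,[(333,181),(338,178)],.0);print("bottle",B, onz(f,[(338,178)],.13));print("cup",onz(f,[(265,136)],.085),"jar",onz(f,[(171,190)],.05))
```

```text
plate [[0.6652, 0.1784, 0.012], [0.7029, -0.0535, 0.012], [0.5378, -0.0798, 0.012], [0.4968, 0.1532, 0.012]] ctr [0.60070752 0.04956212 0.012     ]
holes ctr [0.6001617  0.05025531 0.012     ]
yaw 0.17841525868496746 0.17469240444321218
scene holes [[0.5466, -0.0653, 0.012], [0.6837, -0.041, 0.012], [0.6482, 0.1665, 0.012]] ctr [0.59737915 0.05061636 0.012     ]
top holes [[0.6508, 0.1658, 0.012], [0.6873, -0.0404, 0.012], [0.5494, -0.0653, 0.012], [0.5131, 0.141, 0.012]]
lip [[0.5576, 0.1068, 0.139], [0.5791, -0.0216, 0.139], [0.5393, -0.0246, 0.139], [0.5166, 0.0996, 0.139]] front mid [0.56833927 0.04260276 0.139     ]
hub [[0.59876967 0.04957387 0.124     ]] [[0.59951145 0.04824111 0.124     ]]
wing [[0.6382, 0.0262, 0.126], [0.5682, 0.0692, 0.126]] -0.5510752636247329
78 [0.59923753 0.0500406 ] [1.38355448e-05 2.48658055e-04] 2.5971742630809915
bottle [[ 0.64788902 -0.20242356  0.        ]
 [ 0.65709987 -0.21713931  0.        ]] [[ 0.64252991 -0.19088492  0.13      ]]
cup [[0.7605747  0.00370613 0.085     ]] jar [[0.60760279 0.26523104 0.05      ]]
```

The measurements agree. The axis is at (0.5993, 0.0497), the unit yaw is 0.176, and the wing's world angle is -0.548, so the screw is at about 0.72. I'll use the shut fist as a peg: tool y points outward along the wing and the tool -x face pushes. The tool spins with the wing about the screw axis.

```bash
cat >> h.py <<'E'
A=np.array([.5993,.0497]); YAW=.176
def rel(psi,r,p,z,o=None):
    """rows' deltas (cm, rad) to put TCP at A + r*y + p*x (mm), tool y at world angle psi, TCP height z"""
    o=o or readout.get_obs(); T=tool(o)
    y=np.array([np.cos(psi),np.sin(psi)]);x=np.array([-y[1],y[0]])
    g=np.r_[A+r/1e3*y+p/1e3*x,z]; d=T[:3,:3].T@(g-T[:3,3])*100
    cur=np.arctan2(T[1,1],T[0,1]); sp=-((psi-cur+np.pi)%(2*np.pi)-np.pi)
    return np.r_[d,sp].round(3)
def where():
    o=readout.get_obs();T=tool(o);psi=np.arctan2(T[1,1],T[0,1]);y=T[:2,1]/np.linalg.norm(T[:2,1]);x=np.array([-y[1],y[0]]);e=(o["position"][:2]-A)*1e3
    print("t",o["t"].round(2) if hasattr(o["t"],"round") else o["t"],"psi",psi.round(3),"r",(e@y).round(1),"p",(e@x).round(1),"z",o["position"][2].round(4),"tilt",T[:3,2].round(3),"F",o["ft_force"].round(1),"grip",round(o["grip_width"],3),"q",o["joint_pos"].round(2))
E
python3 - <<'E'
from h import *
where(); print(rel(-.548,32,25,.405),rel(-.548,32,25,.34))
E
```

```text
t 0.25 psi -1.119 r 458.0 p -560.9 z 0.4043 tilt [-0.     0.001 -1.   ] F [ 0.4 -0.2  0.6] grip 0.996 q [ 1.01  0.48  0.02  1.56 -0.01  1.11 -0.08]
[ 5.9918e+01 -4.4455e+01 -3.9000e-02 -5.7100e-01] [ 59.918 -44.449   6.461  -0.571]
```

```bash
python3 -m crank '[{"dx":3,"dy":-2.2,"dz":0,"spin":-0.03},{"dx":6,"dy":-4.4,"dz":0,"spin":-0.06},{"dx":9,"dy":-6.7,"dz":0,"spin":-0.09},{"dx":12,"dy":-8.9,"dz":0,"spin":-0.12},{"dx":15,"dy":-11.1,"dz":0,"spin":-0.15},{"dx":18,"dy":-13.3,"dz":0,"spin":-0.18},{"dx":21,"dy":-15.5,"dz":0,"spin":-0.21},{"dx":24,"dy":-17.8,"dz":0,"spin":-0.24},{"dx":27,"dy":-20,"dz":0,"spin":-0.27},{"dx":30,"dy":-22.2,"dz":0,"spin":-0.3},{"dx":33,"dy":-24.4,"dz":0,"spin":-0.33},{"dx":36,"dy":-26.7,"dz":0,"spin":-0.36},{"dx":39,"dy":-28.9,"dz":0,"spin":-0.39},{"dx":42,"dy":-31.1,"dz":0,"spin":-0.42},{"dx":45,"dy":-33.3,"dz":0,"spin":-0.45},{"dx":48,"dy":-35.6,"dz":0,"spin":-0.48},{"dx":51,"dy":-37.8,"dz":0,"spin":-0.51},{"dx":54,"dy":-40,"dz":0,"spin":-0.54},{"dx":57,"dy":-42.3,"dz":0,"spin":-0.57},{"dx":59.9,"dy":-44.4,"dz":0,"spin":-0.57}]' 1
python3 - <<'E'
from h import *
where(); print(rel(-.548,32,25,.335))
E
```

```text
t: 1.92
position: [0.6402, 0.0557, 0.4046]
eef_rot: [-2.738, -1.538, -0.0]
ft_force: [0.1, -0.5, -0.4]
grip_width: 0.0
t 1.9167 psi -0.547 r 31.8 p 26.5 z 0.4046 tilt [-0.     0.001 -1.   ] F [ 0.1 -0.5 -0.4] grip 0.0 q [ 0.08  0.45 -0.36  1.62  0.17  1.11 -0.87]
[-1.520e-01  2.700e-02  6.956e+00  1.000e-03]
```

Run:
```python
from h import *
f=eyes.grab_frame("wrist"); cv2.imwrite("pics/w1.png",f["color"][:,:,::-1])
f=eyes.grab_frame("scene"); cv2.imwrite("pics/s1.png",cv2.resize(f["color"][100:260,170:370,::-1],None,fx=3.7,fy=3.7,interpolation=cv2.INTER_CUBIC))
```

```text
(no output)
```

View pics/w1.png

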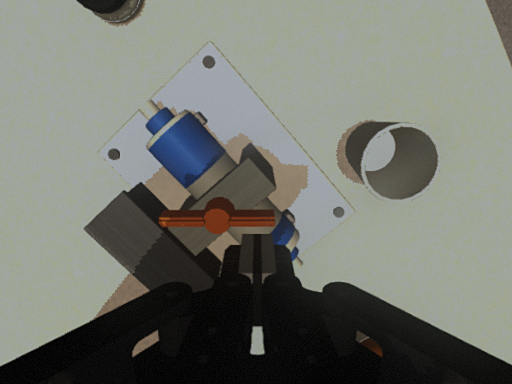

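View pics/s1.png

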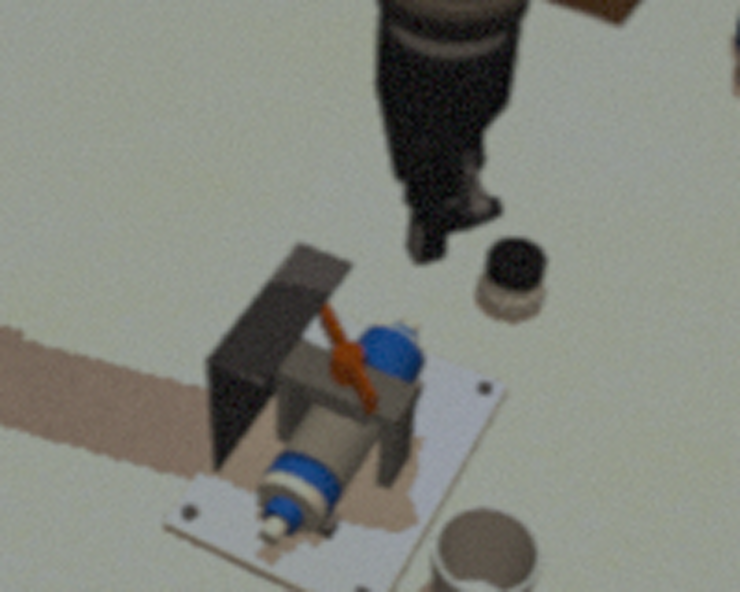

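The wrist view shows the wing horizontal across the picture, with its hub at (219,215), its ends at about (160,220) and (275,221), and the fist tip below its right wing. I'll check the axis and the fist-tip geometry from this view.

Run:
```python
from h import *
o=readout.get_obs();f=eyes.grab_frame("wrist");T=tool(o)@np.array(f["hand_eye"])
hsv=cv2.cvtColor(f["color"],cv2.COLOR_RGB2HSV); m=cv2.inRange(hsv,(3,170,60),(14,255,255)); m[:180]=0;m[260:]=0;m[:,:140]=0;m[:,300:]=0
ys,xs=np.nonzero(m);print(len(xs),xs.min(),xs.max(),ys.min(),ys.max())
h=onz(f,[(218.5,215)],.124,T);print("hub",h)
e=onz(f,[(160,219.5),(275,221)],.127,T);print(e.round(4).tolist(),e.mean(0),np.arctan2(*(e[1]-e[0])[[1,0]]))
Hs=onz(f,[(209,62),(113,154),(339,212)],.012,T);print("holes",Hs.round(4).tolist(),"ctr",(Hs[1]+Hs[2])/2)
# fist tip in tool frame
for uv in [(238,272),(277,272),(238,235),(277,235)]:
    print(uv,[onz(f,[uv],z,np.array(f["hand_eye"]))[0].round(4).tolist() for z in (.155,.173)])
cv2.imwrite("pics/w1z.png",cv2.resize(f["color"][190:310,190:330,::-1],None,fx=5,fy=5,interpolation=cv2.INTER_CUBIC))
```

```text
1413 162 277 210 240
hub [[0.6029081  0.05968102 0.124     ]]
[[0.563, 0.0805, 0.127], [0.6383, 0.0341, 0.127]] [0.60065108 0.05728882 0.127     ] -0.5523369726123708
holes [[0.6491, 0.1722, 0.012], [0.5098, 0.1479, 0.012], [0.687, -0.0351, 0.012]] ctr [0.5984364  0.05636272 0.012     ]
(238, 272) [[0.0003, -0.0089, 0.155], [-0.01, -0.01, 0.173]]
(277, 272) [[0.0003, 0.0069, 0.155], [-0.01, 0.0081, 0.173]]
(238, 235) [[0.0167, -0.0086, 0.155], [0.0087, -0.0097, 0.173]]
(277, 235) [[0.0166, 0.0066, 0.155], [0.0086, 0.0078, 0.173]]
```

View pics/w1z.png

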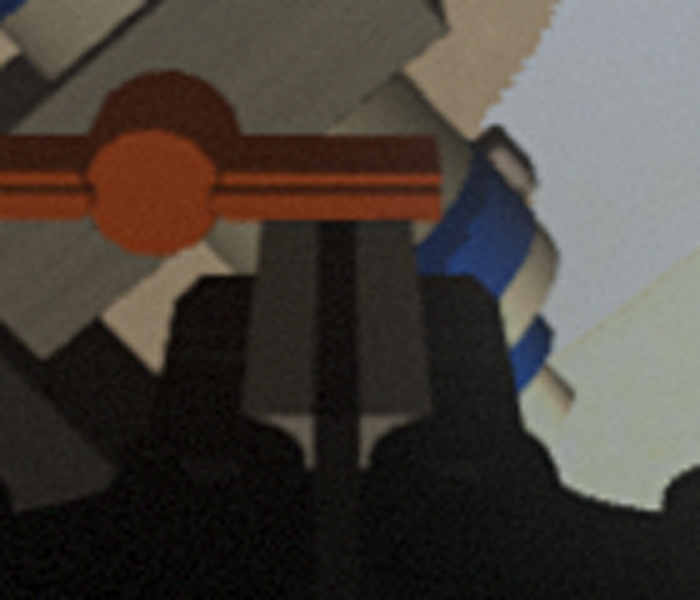

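The lit hub disc at about (221,229) is the true hub top. The dark disc above it is the hub's side wall, so I'll recompute.

Run:
```python
from h import *
o=readout.get_obs();f=eyes.grab_frame("wrist");T=tool(o)@np.array(f["hand_eye"])
h=onz(f,[(220.5,228.5)],.124,T);print("hub",h)
e=onz(f,[(163,227.5),(278,227.5)],.127,T);print(e.round(4).tolist(),e.mean(0),np.arctan2(*(e[1]-e[0])[[1,0]]))
print(o["position"])
for uv in [(238,272),(276,272),(242,234),(272,234)]: print(onz(f,[uv],.173,np.array(f["hand_eye"]))[0].round(4).tolist())
```

```text
hub [[0.59725048 0.04525374 0.124     ]]
[[0.5604, 0.0698, 0.127], [0.6365, 0.024, 0.127]] [0.59847026 0.04688969 0.127     ] -0.5417149017283351
[0.6400983  0.05774437 0.40422899]
[-0.01, -0.01, 0.173]
[-0.01, 0.0076, 0.173]
[0.0091, -0.0079, 0.173]
[0.0091, 0.0055, 0.173]
```

```bash
sed -i 's/^A=.*;/A=np.array([.599,.049]);/' h.py
python3 - <<'E'
from h import *
where(); print(rel(-.548,31,26,.286))
E
```

```text
t 2.1167 psi -0.547 r 31.7 p 26.4 z 0.4041 tilt [-0.001  0.001 -1.   ] F [-0.3 -0.7 -0.2] grip -0.0 q [ 0.08  0.45 -0.36  1.62  0.17  1.11 -0.87]
[-4.2000e-02 -4.8000e-02  1.1811e+01  1.0000e-03]
```

```bash
python3 -m crank '[{"dz":2},{"dz":4.5},{"dz":7},{"dz":9},{"dz":10.5},{"dz":11.3},{"dz":11.8},{"dz":11.8},{"dz":11.8}]'
python3 - <<'E'
from h import *
where()
f=eyes.grab_frame("scene"); cv2.imwrite("pics/s2.png",cv2.resize(f["color"][140:260,190:340,::-1],None,fx=5,fy=5,interpolation=cv2.INTER_CUBIC))
f=eyes.grab_frame("wrist"); cv2.imwrite("pics/w2.png",f["color"][:,:,::-1])
E
```

```text
t 2.1167 psi -0.547 r 31.7 p 26.4 z 0.4041 tilt [-0.001  0.001 -1.   ] F [-0.3 -0.7 -0.2] grip -0.0 q [ 0.08  0.45 -0.36  1.62  0.17  1.11 -0.87]invalid input at $[0]: expected keys dx, dy, dz, spin
```

View pics/s2.png

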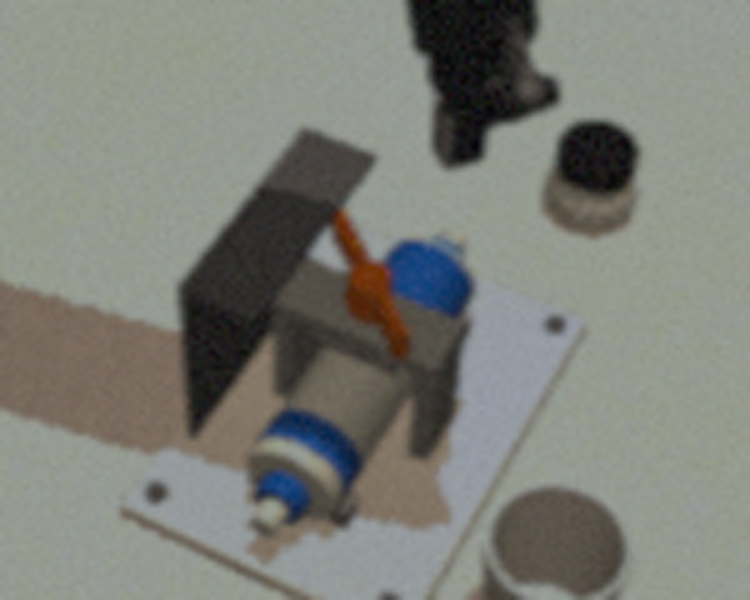

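View pics/w2.png

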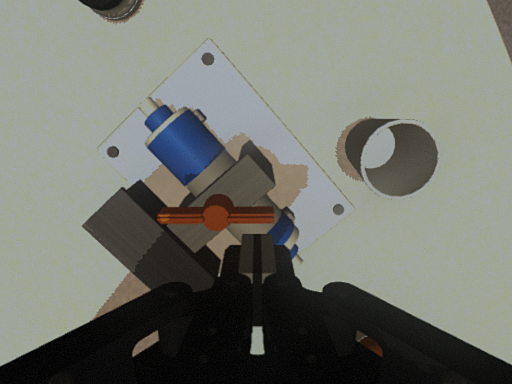

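The call was refused because every row needs all four keys, so nothing moved and both pictures are unchanged. I'll resend the move.

```bash
python3 -m crank '[{"dx":0,"dy":0,"dz":2,"spin":0},{"dx":0,"dy":0,"dz":4.5,"spin":0},{"dx":0,"dy":0,"dz":7,"spin":0},{"dx":0,"dy":0,"dz":9,"spin":0},{"dx":0,"dy":0,"dz":10.5,"spin":0},{"dx":0,"dy":0,"dz":11.3,"spin":0},{"dx":0,"dy":0,"dz":11.8,"spin":0},{"dx":0,"dy":0,"dz":11.8,"spin":0},{"dx":0,"dy":0,"dz":11.8,"spin":0}]'
python3 - <<'E'
from h import *
where()
f=eyes.grab_frame("scene"); cv2.imwrite("pics/s3.png",cv2.resize(f["color"][140:260,190:340,::-1],None,fx=5,fy=5,interpolation=cv2.INTER_CUBIC))
f=eyes.grab_frame("wrist"); cv2.imwrite("pics/w3.png",f["color"][:,:,::-1])
E
```

```text
t: 2.97
position: [0.6397, 0.0518, 0.2871]
eef_rot: [2.742, 1.532, -0.0]
ft_force: [0.2, 0.6, 0.3]
grip_width: -0.002
t 2.9667 psi -0.552 r 33.2 p 23.7 z 0.2871 tilt [ 0.    -0.001 -1.   ] F [0.2 0.6 0.3] grip -0.002 q [ 0.06  0.57 -0.33  1.72  0.23  0.89 -0.92]
```

View pics/s3.png

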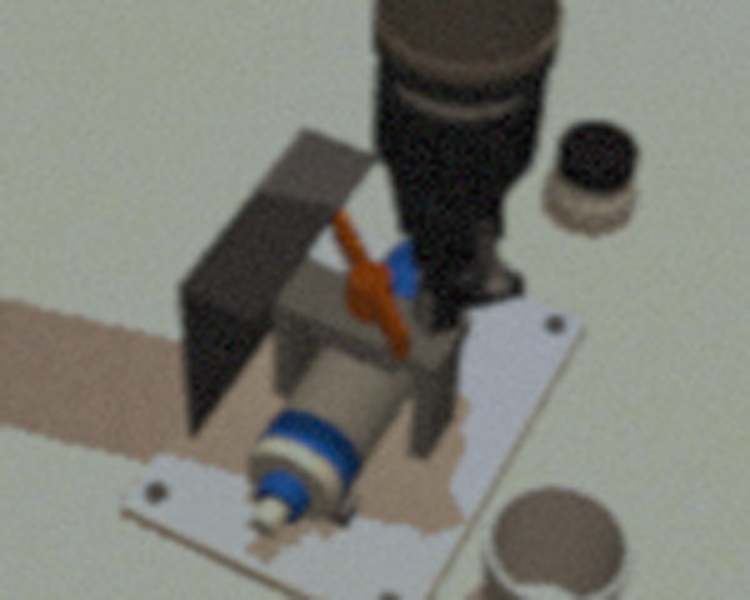

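View pics/w3.png

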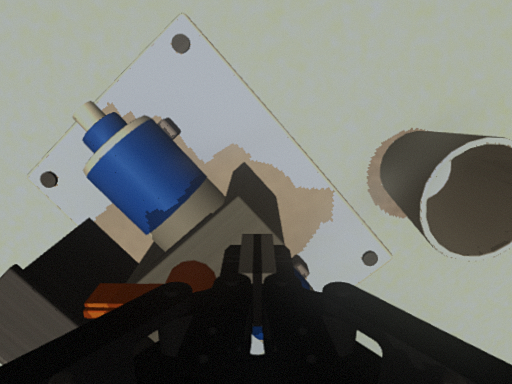

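The fist is down beside the outer part of the wing and clear of it. Next I'll print the waypoints for the first stroke.

```bash
cat >> h.py <<'E'
def arc(psi1,n,p=15,r=31,pre=0,z=None):
    o=readout.get_obs();T=tool(o);psi0=np.arctan2(T[1,1],T[0,1]);z=z or .286
    d=(psi0-psi1)
    for k in range(1,n+1):
        print((rel(psi0-d*k/n,r,p,z,o)+0).round(2).tolist())
E
python3 - <<'E'
from h import *
print(rel(-.552,31,16,.286)); arc(-1.92,14)
E
```

```text
[-0.813 -0.208  0.157  0.001]
[-1.22, -0.08, 0.16, 0.1]
[-1.54, 0.02, 0.16, 0.2]
[-1.87, 0.09, 0.16, 0.29]
[-2.2, 0.13, 0.16, 0.39]
[-2.54, 0.13, 0.16, 0.49]
[-2.88, 0.1, 0.16, 0.59]
[-3.21, 0.04, 0.16, 0.68]
[-3.53, -0.05, 0.16, 0.78]
[-3.84, -0.18, 0.16, 0.88]
[-4.14, -0.33, 0.16, 0.98]
[-4.42, -0.52, 0.16, 1.08]
[-4.69, -0.73, 0.16, 1.17]
[-4.93, -0.96, 0.16, 1.27]
[-5.15, -1.22, 0.16, 1.37]
```

```bash
python3 -m crank '[{"dx":-0.4,"dy":-0.1,"dz":0.1,"spin":0},{"dx":-0.8,"dy":-0.2,"dz":0.16,"spin":0.02},{"dx":-1.22,"dy":-0.08,"dz":0.16,"spin":0.1},{"dx":-1.54,"dy":0.02,"dz":0.16,"spin":0.2},{"dx":-1.87,"dy":0.09,"dz":0.16,"spin":0.29},{"dx":-2.2,"dy":0.13,"dz":0.16,"spin":0.39},{"dx":-2.54,"dy":0.13,"dz":0.16,"spin":0.49}]'
python3 - <<'E'
from h import *
where(); 
f=eyes.grab_frame("scene"); cv2.imwrite("pics/s4.png",cv2.resize(f["color"][140:260,190:340,::-1],None,fx=5,fy=5,interpolation=cv2.INTER_CUBIC))
where(); arc(-1.92,9)
E
```

```text
t: 3.65
position: [0.6277, 0.03, 0.2866]
eef_rot: [3.034, 0.814, 0.004]
ft_force: [0.1, 2.1, -0.4]
grip_width: -0.0
t 3.65 psi -1.047 r 30.8 p 15.3 z 0.2866 tilt [ 0.003  0.001 -1.   ] F [ 0.1  2.1 -0.4] grip -0.0 q [ 0.01  0.54 -0.22  1.76  0.15  0.86 -1.32]
t 3.7 psi -1.053 r 31.1 p 14.9 z 0.2865 tilt [ 0.002  0.    -1.   ] F [0.5 1.4 0.2] grip 0.001 q [ 0.01  0.54 -0.22  1.76  0.15  0.86 -1.32]
[-0.3, 0.12, 0.05, 0.1]
[-0.61, 0.22, 0.05, 0.19]
[-0.94, 0.29, 0.05, 0.29]
[-1.27, 0.33, 0.05, 0.38]
[-1.6, 0.33, 0.05, 0.48]
[-1.93, 0.31, 0.05, 0.58]
[-2.26, 0.25, 0.05, 0.67]
[-2.58, 0.16, 0.05, 0.77]
[-2.88, 0.04, 0.05, 0.87]
```

View pics/s4.png

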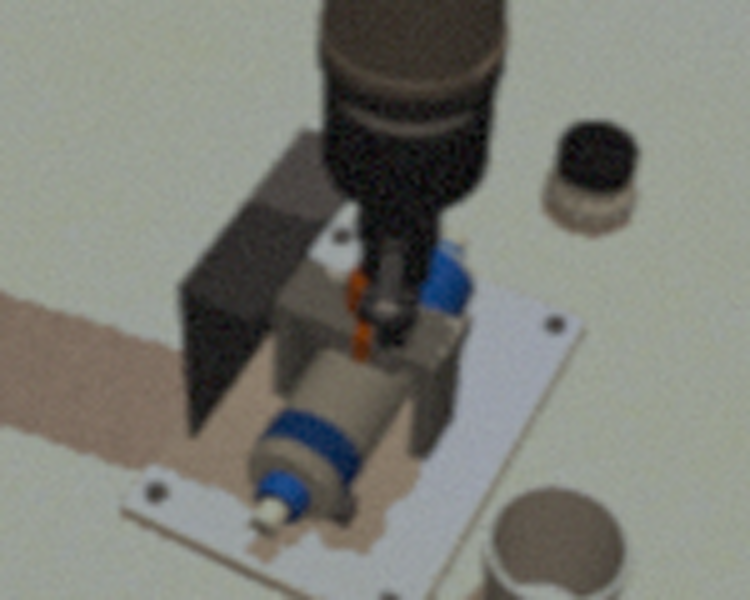

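The wing follows at about 2 N. I'll continue the stroke, back off and lift.

```bash
python3 -m crank '[{"dx":-0.3,"dy":0.12,"dz":0.05,"spin":0.1},{"dx":-0.61,"dy":0.22,"dz":0.05,"spin":0.19},{"dx":-0.94,"dy":0.29,"dz":0.05,"spin":0.29},{"dx":-1.27,"dy":0.33,"dz":0.05,"spin":0.38},{"dx":-1.6,"dy":0.33,"dz":0.05,"spin":0.48},{"dx":-1.93,"dy":0.31,"dz":0.05,"spin":0.58},{"dx":-2.26,"dy":0.25,"dz":0.05,"spin":0.67},{"dx":-2.58,"dy":0.16,"dz":0.05,"spin":0.77},{"dx":-2.88,"dy":0.04,"dz":0.05,"spin":0.87},{"dx":-2.88,"dy":0.04,"dz":0.05,"spin":0.87},{"dx":-2.49,"dy":0.5,"dz":0,"spin":0.87},{"dx":-2.49,"dy":0.5,"dz":-2.5,"spin":0.87},{"dx":-2.49,"dy":0.5,"dz":-5,"spin":0.87},{"dx":-2.49,"dy":0.5,"dz":-5,"spin":0.87}]'
python3 - <<'E'
from h import *
where()
f=eyes.grab_frame("top"); cv2.imwrite("pics/t5.png",cv2.resize(f["color"][140:250,180:320,::-1],None,fx=5.5,fy=5.4,interpolation=cv2.INTER_CUBIC))
o=readout.get_obs();f=eyes.grab_frame("wrist"); cv2.imwrite("pics/w5.png",f["color"][:,:,::-1])
print(rel(-.4,0,25,.34),rel(1.22,31,25,.34))
E
```

```text
t: 4.87
position: [0.6102, 0.0125, 0.3413]
eef_rot: [-3.092, 0.545, -0.014]
ft_force: [-0.9, 0.3, 1.0]
grip_width: -0.0
t 4.8667 psi -1.92 r 30.5 p 23.0 z 0.3413 tilt [ 0.01   0.001 -1.   ] F [-0.9  0.3  1. ] grip -0.0 q [-0.12  0.43 -0.    1.78  0.    0.92 -2.04]
[-2.04  -5.593 -0.233 -1.52 ] [-4.663 -6.199 -0.243 -3.14 ]
```

View pics/t5.png

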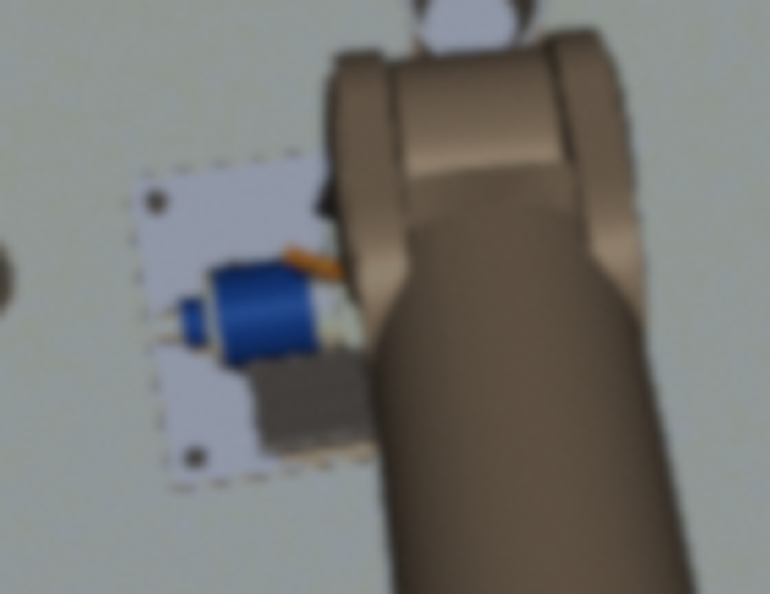

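View pics/w5.png

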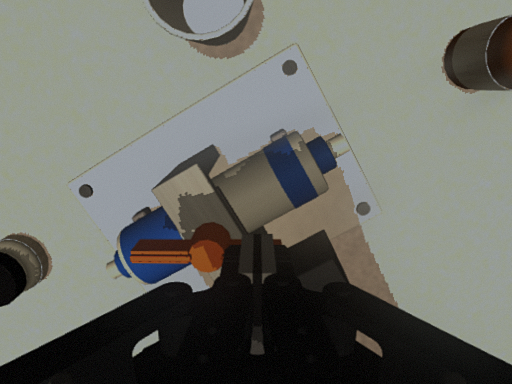

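Wing 2 now points at about 1.2 rad world. It runs to (290,255) in the top zoom, as planned. I'll swing the fist back over the top and behind it.

```bash
python3 -m crank '[{"dx":-0.2,"dy":-0.3,"dz":0,"spin":-0.12},{"dx":-0.4,"dy":-0.6,"dz":0,"spin":-0.24},{"dx":-0.6,"dy":-0.8,"dz":0,"spin":-0.36},{"dx":-0.8,"dy":-1.1,"dz":0,"spin":-0.48},{"dx":-1,"dy":-1.3,"dz":0,"spin":-0.6},{"dx":-1.2,"dy":-1.6,"dz":0,"spin":-0.72},{"dx":-1.4,"dy":-1.9,"dz":0,"spin":-0.84},{"dx":-1.6,"dy":-2.1,"dz":0,"spin":-0.96},{"dx":-1.8,"dy":-2.4,"dz":0,"spin":-1.08},{"dx":-2,"dy":-2.7,"dz":0,"spin":-1.2},{"dx":-2.2,"dy":-2.9,"dz":0,"spin":-1.32},{"dx":-2.4,"dy":-3.2,"dz":0,"spin":-1.44},{"dx":-2.6,"dy":-3.5,"dz":0,"spin":-1.56},{"dx":-2.8,"dy":-3.7,"dz":0,"spin":-1.68},{"dx":-3,"dy":-4,"dz":0,"spin":-1.8},{"dx":-3.2,"dy":-4.3,"dz":0,"spin":-1.92},{"dx":-3.4,"dy":-4.6,"dz":0,"spin":-2.04},{"dx":-3.6,"dy":-4.9,"dz":0,"spin":-2.16},{"dx":-3.8,"dy":-5.2,"dz":0,"spin":-2.28},{"dx":-4,"dy":-5.5,"dz":0,"spin":-2.4}]'
python3 - <<'E'
from h import *
where(); print(rel(1.22,31,25,.34),rel(1.22,31,25,.286))
E
```

```text
t: 6.63
position: [0.5897, 0.0778, 0.3364]
eef_rot: [1.618, 2.691, 0.003]
ft_force: [0.3, 0.5, 0.6]
grip_width: -0.001
t 6.6333 psi 0.488 r 5.3 p 29.8 z 0.3364 tilt [ 0.002  0.    -1.   ] F [0.3 0.5 0.6] grip -0.001 q [ 0.18  0.48 -0.55  1.79  0.3   0.96 -0.  ]
[ 0.954  0.106 -0.362 -0.732] [ 0.958  0.094  5.038 -0.732]
```

```bash
python3 -m crank '[{"dx":0.2,"dy":0,"dz":-0.3,"spin":-0.12},{"dx":0.4,"dy":0.05,"dz":-0.3,"spin":-0.24},{"dx":0.6,"dy":0.1,"dz":-0.3,"spin":-0.36},{"dx":0.8,"dy":0.1,"dz":-0.3,"spin":-0.48},{"dx":0.95,"dy":0.1,"dz":-0.3,"spin":-0.6},{"dx":0.95,"dy":0.1,"dz":-0.3,"spin":-0.73},{"dx":0.95,"dy":0.1,"dz":-0.3,"spin":-0.73},{"dx":0.95,"dy":0.1,"dz":-0.3,"spin":-0.73}]'
python3 - <<'E'
from h import *
where(); print(rel(1.22,31,25,.286))
o=readout.get_obs();f=eyes.grab_frame("wrist"); cv2.imwrite("pics/w6.png",f["color"][:,:,::-1])
E
```

```text
t: 7.3
position: [0.586, 0.0862, 0.3384]
eef_rot: [0.555, 3.092, 0.002]
ft_force: [-0.9, -0.5, -0.2]
grip_width: -0.0
t 7.3 psi 1.215 r 30.3 p 25.1 z 0.3384 tilt [ 0.001  0.001 -1.   ] F [-0.9 -0.5 -0.2] grip -0.0 q [ 0.29  0.51 -0.72  1.79  0.39  0.99  0.63]
[ 6.000e-03  5.000e-02  5.243e+00 -5.000e-03]
```

View pics/w6.png

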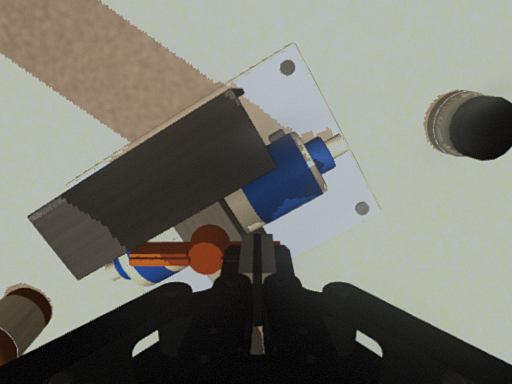

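The wing, hub and fist line up, and the lip's front edge runs from (273,166) to (78,280). I'll check the fist's clearance from that edge before descending.

Run:
```python
from h import *
o=readout.get_obs();f=eyes.grab_frame("wrist");T0=tool(o);T=T0@np.array(f["hand_eye"])
L=onz(f,[(273,166),(78,280)],.139,T)[:,:2];print(L.round(4).tolist(),np.linalg.norm(L[0]-L[1]))
d=(L[0]-L[1])/np.linalg.norm(L[0]-L[1]);n=np.array([d[1],-d[0]])
print("axis dist",(A-L[1])@n,"hub",onz(f,[(209,256)],.124,T))
for x in(-.011,.011):
  for y in(-.010,.010): print(x,y,((T0[:2,3]+T0[:2,0]*x+T0[:2,1]*y)-L[1])@n)
```

```text
[[0.556, 0.1064], [0.5793, -0.019]] 0.12754915395971142
axis dist 0.031747325448038884 hub [[0.59734593 0.05224756 0.124     ]]
-0.011 -0.01 0.03012478987463488
-0.011 0.01 0.04040219049712922
0.011 -0.01 0.011251712197148088
0.011 0.01 0.021529112819642423
```

There is 11 mm of clearance from the lip, so I can descend.

```bash
python3 -m crank '[{"dx":0,"dy":0.05,"dz":1.5,"spin":0},{"dx":0,"dy":0.05,"dz":3,"spin":0},{"dx":0,"dy":0.05,"dz":4.3,"spin":0},{"dx":0,"dy":0.05,"dz":5,"spin":0},{"dx":0,"dy":0.05,"dz":5.2,"spin":0},{"dx":0,"dy":0.05,"dz":5.2,"spin":0}]'
python3 - <<'E'
from h import *
where(); arc(-.38,16)
E
```

```text
t: 7.9
position: [0.5862, 0.0869, 0.2863]
eef_rot: [0.556, 3.092, 0.001]
ft_force: [-0.2, 0.4, 0.6]
grip_width: 0.002
t 7.9 psi 1.215 r 31.1 p 25.2 z 0.2863 tilt [ 0.  0. -1.] F [-0.2  0.4  0.6] grip 0.002 q [ 0.26  0.57 -0.68  1.82  0.45  0.9   0.58]
[-1.33, 0.13, 0.03, 0.1]
[-1.66, 0.23, 0.03, 0.2]
[-2.0, 0.3, 0.03, 0.3]
[-2.34, 0.33, 0.03, 0.4]
[-2.68, 0.33, 0.03, 0.5]
[-3.02, 0.3, 0.03, 0.6]
[-3.36, 0.23, 0.03, 0.7]
[-3.69, 0.13, 0.03, 0.8]
[-4.0, 0.0, 0.03, 0.9]
[-4.3, -0.16, 0.03, 1.0]
[-4.59, -0.36, 0.03, 1.1]
[-4.85, -0.58, 0.03, 1.2]
[-5.09, -0.82, 0.03, 1.3]
[-5.31, -1.09, 0.03, 1.4]
[-5.49, -1.38, 0.03, 1.5]
[-5.65, -1.68, 0.03, 1.6]
```

```bash
python3 -m crank '[{"dx":-0.4,"dy":0,"dz":0.03,"spin":0},{"dx":-0.8,"dy":0,"dz":0.03,"spin":0},{"dx":-1.33,"dy":0.13,"dz":0.03,"spin":0.1},{"dx":-1.66,"dy":0.23,"dz":0.03,"spin":0.2},{"dx":-2,"dy":0.3,"dz":0.03,"spin":0.3},{"dx":-2.34,"dy":0.33,"dz":0.03,"spin":0.4},{"dx":-2.68,"dy":0.33,"dz":0.03,"spin":0.5},{"dx":-3.02,"dy":0.3,"dz":0.03,"spin":0.6},{"dx":-3.36,"dy":0.23,"dz":0.03,"spin":0.7},{"dx":-3.69,"dy":0.13,"dz":0.03,"spin":0.8},{"dx":-4,"dy":0,"dz":0.03,"spin":0.9},{"dx":-4.3,"dy":-0.16,"dz":0.03,"spin":1},{"dx":-4.59,"dy":-0.36,"dz":0.03,"spin":1.1},{"dx":-4.85,"dy":-0.58,"dz":0.03,"spin":1.2},{"dx":-5.09,"dy":-0.82,"dz":0.03,"spin":1.3},{"dx":-5.31,"dy":-1.09,"dz":0.03,"spin":1.4},{"dx":-5.49,"dy":-1.38,"dz":0.03,"spin":1.5},{"dx":-5.65,"dy":-1.68,"dz":0.03,"spin":1.6}]'
python3 - <<'E'
from h import *
where(); arc(-1.95,16)
E
```

```text
t: 9.4
position: [0.6339, 0.052, 0.2867]
eef_rot: [-2.609, -1.749, -0.004]
ft_force: [-0.0, 1.7, -1.8]
grip_width: -0.0
t 9.4 psi -0.39 r 31.2 p 16.1 z 0.2867 tilt [ 0.002  0.002 -1.   ] F [-0.   1.7 -1.8] grip -0.0 q [ 0.03  0.56 -0.29  1.74  0.2   0.87 -0.73]
[-0.42, 0.12, 0.07, 0.1]
[-0.74, 0.22, 0.07, 0.2]
[-1.07, 0.28, 0.07, 0.29]
[-1.4, 0.32, 0.07, 0.39]
[-1.74, 0.32, 0.07, 0.49]
[-2.07, 0.3, 0.06, 0.58]
[-2.4, 0.24, 0.06, 0.68]
[-2.72, 0.14, 0.06, 0.78]
[-3.03, 0.02, 0.06, 0.88]
[-3.33, -0.14, 0.06, 0.98]
[-3.61, -0.32, 0.06, 1.07]
[-3.88, -0.53, 0.06, 1.17]
[-4.12, -0.76, 0.06, 1.27]
[-4.34, -1.01, 0.06, 1.36]
[-4.53, -1.29, 0.06, 1.46]
[-4.69, -1.58, 0.06, 1.56]
```

```bash
python3 -m crank '[{"dx":-0.42,"dy":0.12,"dz":0.06,"spin":0.1},{"dx":-0.74,"dy":0.22,"dz":0.06,"spin":0.2},{"dx":-1.07,"dy":0.28,"dz":0.06,"spin":0.29},{"dx":-1.4,"dy":0.32,"dz":0.06,"spin":0.39},{"dx":-1.74,"dy":0.32,"dz":0.06,"spin":0.49},{"dx":-2.07,"dy":0.3,"dz":0.06,"spin":0.58},{"dx":-2.4,"dy":0.24,"dz":0.06,"spin":0.68},{"dx":-2.72,"dy":0.14,"dz":0.06,"spin":0.78},{"dx":-3.03,"dy":0.02,"dz":0.06,"spin":0.88},{"dx":-3.33,"dy":-0.14,"dz":0.06,"spin":0.98},{"dx":-3.61,"dy":-0.32,"dz":0.06,"spin":1.07},{"dx":-3.88,"dy":-0.53,"dz":0.06,"spin":1.17},{"dx":-4.12,"dy":-0.76,"dz":0.06,"spin":1.27},{"dx":-4.34,"dy":-1.01,"dz":0.06,"spin":1.36},{"dx":-4.53,"dy":-1.29,"dz":0.06,"spin":1.46},{"dx":-4.69,"dy":-1.58,"dz":0.06,"spin":1.56},{"dx":-4.69,"dy":-1.58,"dz":0.06,"spin":1.56},{"dx":-4.68,"dy":-0.9,"dz":0,"spin":1.56},{"dx":-4.68,"dy":-0.9,"dz":-2.5,"spin":1.56},{"dx":-4.68,"dy":-0.9,"dz":-5,"spin":1.56}]'
python3 - <<'E'
from h import *
where(); print(rel(1.19,31,25,.34))
o=readout.get_obs();f=eyes.grab_frame("wrist"); cv2.imwrite("pics/w7.png",f["color"][:,:,::-1])
E
```

```text
t: 11.07
position: [0.608, 0.0121, 0.3361]
eef_rot: [-3.085, 0.586, 0.002]
ft_force: [0.5, -0.2, -0.8]
grip_width: -0.003
t 11.0667 psi -1.946 r 31.0 p 21.9 z 0.3361 tilt [-0.001  0.002 -1.   ] F [ 0.5 -0.2 -0.8] grip -0.003 q [-0.2   0.44  0.1   1.79 -0.05  0.91 -2.02]
[-4.678 -6.217 -0.371 -3.136]
```

View pics/w7.png

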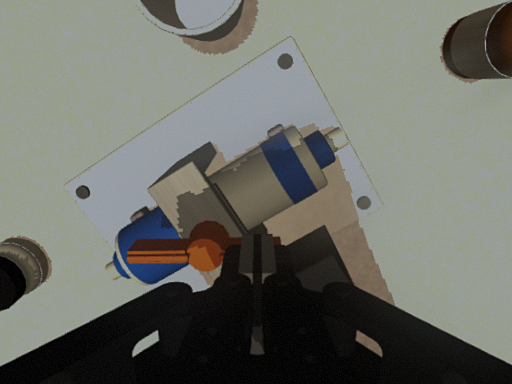

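The second stroke is done. The wing lies along the tool y axis, so q is about 5.26 and about 2.74 rad remains. Now the swing back for stroke 3.

```bash
python3 -m crank '[{"dx":-0.2,"dy":-0.3,"dz":-0.3,"spin":-0.12},{"dx":-0.4,"dy":-0.6,"dz":-0.3,"spin":-0.24},{"dx":-0.6,"dy":-0.8,"dz":-0.3,"spin":-0.36},{"dx":-0.8,"dy":-1.1,"dz":-0.3,"spin":-0.48},{"dx":-1,"dy":-1.3,"dz":-0.3,"spin":-0.6},{"dx":-1.2,"dy":-1.6,"dz":-0.3,"spin":-0.72},{"dx":-1.4,"dy":-1.9,"dz":-0.3,"spin":-0.84},{"dx":-1.6,"dy":-2.1,"dz":-0.3,"spin":-0.96},{"dx":-1.8,"dy":-2.4,"dz":-0.3,"spin":-1.08},{"dx":-2,"dy":-2.7,"dz":-0.3,"spin":-1.2},{"dx":-2.2,"dy":-2.9,"dz":-0.3,"spin":-1.32},{"dx":-2.4,"dy":-3.2,"dz":-0.3,"spin":-1.44},{"dx":-2.6,"dy":-3.5,"dz":-0.3,"spin":-1.56},{"dx":-2.8,"dy":-3.7,"dz":-0.3,"spin":-1.68},{"dx":-3,"dy":-4,"dz":-0.3,"spin":-1.8},{"dx":-3.2,"dy":-4.3,"dz":-0.3,"spin":-1.92},{"dx":-3.4,"dy":-4.6,"dz":-0.3,"spin":-2.04},{"dx":-3.6,"dy":-4.9,"dz":-0.3,"spin":-2.16},{"dx":-3.8,"dy":-5.2,"dz":-0.3,"spin":-2.28},{"dx":-4,"dy":-5.5,"dz":-0.3,"spin":-2.4}]'
python3 - <<'E'
from h import *
where(); print(rel(1.2,31,25,.34),rel(1.2,31,25,.286))
E
```

```text
t: 12.78
position: [0.5937, 0.0779, 0.3459]
eef_rot: [1.651, 2.666, 0.012]
ft_force: [-0.3, -0.9, -0.6]
grip_width: 0.0
t 12.7833 psi 0.462 r 8.1 p 28.3 z 0.3459 tilt [ 0.009  0.004 -1.   ] F [-0.3 -0.9 -0.6] grip 0.0 q [ 0.11  0.45 -0.44  1.78  0.23  0.95  0.03]
[ 1.108 -0.207  0.585 -0.738] [ 1.114 -0.261  5.985 -0.738]
```

```bash
python3 -m crank '[{"dx":0.2,"dy":0,"dz":0.3,"spin":-0.12},{"dx":0.4,"dy":-0.05,"dz":0.3,"spin":-0.24},{"dx":0.6,"dy":-0.1,"dz":0.5,"spin":-0.36},{"dx":0.8,"dy":-0.15,"dz":0.5,"spin":-0.48},{"dx":1,"dy":-0.2,"dz":0.5,"spin":-0.6},{"dx":1.1,"dy":-0.2,"dz":0.5,"spin":-0.73},{"dx":1.1,"dy":-0.2,"dz":0.5,"spin":-0.73},{"dx":1.1,"dy":-0.2,"dz":0.5,"spin":-0.73}]'
python3 - <<'E'
from h import *
where(); print(rel(1.2,31,25,.286))
o=readout.get_obs();f=eyes.grab_frame("wrist"); cv2.imwrite("pics/w8.png",f["color"][:,:,::-1])
E
```

```text
t: 13.45
position: [0.5876, 0.0867, 0.3411]
eef_rot: [0.593, 3.076, 0.01]
ft_force: [-0.1, -0.4, 0.7]
grip_width: 0.001
t 13.45 psi 1.19 r 30.7 p 24.6 z 0.3411 tilt [ 0.01   0.004 -1.   ] F [-0.1 -0.4  0.7] grip 0.001 q [ 0.21  0.48 -0.61  1.79  0.32  0.96  0.66]
[ 0.113 -0.042  5.511 -0.01 ]
```

View pics/w8.png

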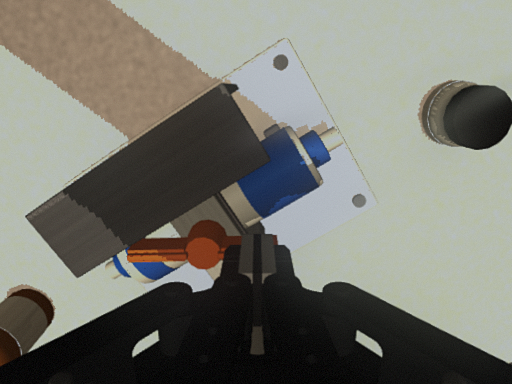

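The picture matches the last approach, with the wing along the tool y axis and the lip clear. I'll descend.

```bash
python3 -m crank '[{"dx":0.05,"dy":0,"dz":1.5,"spin":0},{"dx":0.05,"dy":0,"dz":3,"spin":0},{"dx":0.05,"dy":0,"dz":4.5,"spin":0},{"dx":0.05,"dy":0,"dz":5.2,"spin":0},{"dx":0.05,"dy":0,"dz":5.5,"spin":0},{"dx":0.05,"dy":0,"dz":5.5,"spin":0}]'
python3 - <<'E'
from h import *
where(); arc(-.4,16)
E
```

```text
t: 14.0
position: [0.5876, 0.0871, 0.2857]
eef_rot: [0.596, 3.076, 0.009]
ft_force: [-1.2, -0.9, -1.1]
grip_width: 0.002
t 14.0 psi 1.188 r 31.1 p 24.8 z 0.2857 tilt [ 0.009  0.004 -1.   ] F [-1.2 -0.9 -1.1] grip 0.002 q [ 0.18  0.54 -0.57  1.83  0.38  0.87  0.62]
[-1.29, 0.13, -0.02, 0.1]
[-1.62, 0.23, -0.02, 0.2]
[-1.95, 0.3, -0.01, 0.3]
[-2.29, 0.33, -0.01, 0.4]
[-2.64, 0.33, -0.01, 0.5]
[-2.98, 0.3, -0.0, 0.6]
[-3.31, 0.24, -0.0, 0.7]
[-3.64, 0.14, -0.0, 0.79]
[-3.95, 0.01, 0.0, 0.89]
[-4.26, -0.16, 0.0, 0.99]
[-4.54, -0.35, 0.0, 1.09]
[-4.8, -0.56, 0.0, 1.19]
[-5.04, -0.81, 0.0, 1.29]
[-5.26, -1.07, 0.0, 1.39]
[-5.45, -1.36, 0.0, 1.49]
[-5.6, -1.66, 0.0, 1.59]
```

```bash
python3 -m crank '[{"dx":-0.4,"dy":0,"dz":0,"spin":0},{"dx":-0.8,"dy":0,"dz":0,"spin":0},{"dx":-1.29,"dy":0.13,"dz":0,"spin":0.1},{"dx":-1.62,"dy":0.23,"dz":0,"spin":0.2},{"dx":-1.95,"dy":0.3,"dz":0,"spin":0.3},{"dx":-2.29,"dy":0.33,"dz":0,"spin":0.4},{"dx":-2.64,"dy":0.33,"dz":0,"spin":0.5},{"dx":-2.98,"dy":0.3,"dz":0,"spin":0.6},{"dx":-3.31,"dy":0.24,"dz":0,"spin":0.7},{"dx":-3.64,"dy":0.14,"dz":0,"spin":0.79},{"dx":-3.95,"dy":0.01,"dz":0,"spin":0.89},{"dx":-4.26,"dy":-0.16,"dz":0,"spin":0.99},{"dx":-4.54,"dy":-0.35,"dz":0,"spin":1.09},{"dx":-4.8,"dy":-0.56,"dz":0,"spin":1.19},{"dx":-5.04,"dy":-0.81,"dz":0,"spin":1.29},{"dx":-5.26,"dy":-1.07,"dz":0,"spin":1.39},{"dx":-5.45,"dy":-1.36,"dz":0,"spin":1.49},{"dx":-5.6,"dy":-1.66,"dz":0,"spin":1.59}]'
python3 - <<'E'
from h import *
where(); arc(-1.25,9)
E
```

```text
t: 15.5
position: [0.6342, 0.0512, 0.2869]
eef_rot: [2.623, 1.726, 0.019]
ft_force: [0.4, 1.5, -0.6]
grip_width: 0.0
t 15.5 psi -0.406 r 31.4 p 15.9 z 0.2869 tilt [ 0.011  0.005 -1.   ] F [ 0.4  1.5 -0.6] grip 0.0 q [-0.04  0.54 -0.18  1.75  0.12  0.85 -0.69]
[-0.39, 0.08, 0.08, 0.09]
[-0.7, 0.18, 0.08, 0.19]
[-1.01, 0.25, 0.08, 0.28]
[-1.33, 0.29, 0.08, 0.38]
[-1.66, 0.3, 0.07, 0.47]
[-1.98, 0.28, 0.07, 0.56]
[-2.3, 0.23, 0.07, 0.66]
[-2.61, 0.15, 0.06, 0.75]
[-2.91, 0.04, 0.06, 0.84]
```

```bash
python3 -m crank '[{"dx":-0.39,"dy":0.08,"dz":0.08,"spin":0.09},{"dx":-0.7,"dy":0.18,"dz":0.08,"spin":0.19},{"dx":-1.01,"dy":0.25,"dz":0.08,"spin":0.28},{"dx":-1.33,"dy":0.29,"dz":0.08,"spin":0.38},{"dx":-1.66,"dy":0.3,"dz":0.07,"spin":0.47},{"dx":-1.98,"dy":0.28,"dz":0.07,"spin":0.56},{"dx":-2.3,"dy":0.23,"dz":0.07,"spin":0.66},{"dx":-2.61,"dy":0.15,"dz":0.06,"spin":0.75},{"dx":-2.91,"dy":0.04,"dz":0.06,"spin":0.84}]'
python3 - <<'E'
from h import *
where(); arc(-1.5,8)
E
```

```text
t: 16.25
position: [0.6243, 0.0241, 0.2873]
eef_rot: [-3.098, -0.5, -0.025]
ft_force: [1.9, -0.5, 0.1]
grip_width: 0.003
t 16.25 psi -1.251 r 31.6 p 16.2 z 0.2873 tilt [ 0.015  0.006 -1.   ] F [ 1.9 -0.5  0.1] grip 0.003 q [-0.16  0.52  0.03  1.79 -0.02  0.82 -1.37]
[-0.22, -0.01, 0.13, 0.03]
[-0.32, 0.03, 0.13, 0.06]
[-0.42, 0.07, 0.12, 0.09]
[-0.52, 0.1, 0.12, 0.12]
[-0.62, 0.14, 0.12, 0.16]
[-0.72, 0.17, 0.12, 0.19]
[-0.82, 0.19, 0.12, 0.22]
[-0.93, 0.22, 0.12, 0.25]
```

Now the slow approach to the stop, checking the force.

```bash
python3 -m crank '[{"dx":-0.12,"dy":0,"dz":0.05,"spin":0.03},{"dx":-0.22,"dy":0.03,"dz":0.1,"spin":0.06},{"dx":-0.32,"dy":0.07,"dz":0.12,"spin":0.09},{"dx":-0.42,"dy":0.1,"dz":0.12,"spin":0.12},{"dx":-0.52,"dy":0.14,"dz":0.12,"spin":0.16},{"dx":-0.62,"dy":0.17,"dz":0.12,"spin":0.19},{"dx":-0.72,"dy":0.19,"dz":0.12,"spin":0.22},{"dx":-0.82,"dy":0.21,"dz":0.12,"spin":0.25}]'
python3 - <<'E'
from h import *
where(); arc(-1.58,4)
E
```

```text
t: 16.92
position: [0.6174, 0.0193, 0.2862]
eef_rot: [-3.135, -0.106, -0.025]
ft_force: [2.1, 0.2, 0.3]
grip_width: -0.002
t 16.9167 psi -1.503 r 30.9 p 16.3 z 0.2862 tilt [ 0.016  0.006 -1.   ] F [2.1 0.2 0.3] grip -0.002 q [-0.2   0.51  0.09  1.81 -0.06  0.81 -1.58]
[-0.19, 0.04, 0.02, 0.02]
[-0.25, 0.07, 0.02, 0.04]
[-0.31, 0.1, 0.02, 0.06]
[-0.37, 0.12, 0.02, 0.08]
```

```bash
python3 -m crank '[{"dx":-0.06,"dy":0,"dz":0,"spin":0.02},{"dx":-0.12,"dy":0.02,"dz":0,"spin":0.04},{"dx":-0.12,"dy":0.02,"dz":0,"spin":0.04}]'
python3 - <<'E'
from h import *
where()
E
python3 -m crank '[{"dx":-0.06,"dy":0.02,"dz":0,"spin":0.02},{"dx":-0.12,"dy":0.04,"dz":0,"spin":0.04},{"dx":-0.12,"dy":0.04,"dz":0,"spin":0.04}]'
python3 - <<'E'
from h import *
where()
E
```

```text
t: 17.17
position: [0.6161, 0.0189, 0.2862]
eef_rot: [-3.136, -0.041, -0.024]
ft_force: [1.3, -0.9, 1.4]
grip_width: 0.002
t 17.1667 psi -1.545 r 30.5 p 16.3 z 0.2862 tilt [ 0.016  0.005 -1.   ] F [ 1.3 -0.9  1.4] grip 0.002 q [-0.2   0.51  0.1   1.81 -0.07  0.81 -1.62]
t: 17.42
position: [0.6148, 0.0184, 0.2861]
eef_rot: [-3.136, 0.024, -0.024]
ft_force: [1.4, -0.7, -0.3]
grip_width: -0.004
t 17.4167 psi -1.586 r 30.4 p 16.2 z 0.2861 tilt [ 0.015  0.005 -1.   ] F [ 1.4 -0.7 -0.3] grip -0.004 q [-0.21  0.51  0.11  1.82 -0.08  0.8  -1.65]
```

```bash
python3 -m crank '[{"dx":-0.06,"dy":0.02,"dz":0,"spin":0.02},{"dx":-0.12,"dy":0.04,"dz":0,"spin":0.04},{"dx":-0.12,"dy":0.04,"dz":0,"spin":0.04}]'
python3 - <<'E'
from h import *
where()
E
python3 -m crank '[{"dx":-0.06,"dy":0.02,"dz":0,"spin":0.02},{"dx":-0.1,"dy":0.04,"dz":0,"spin":0.03},{"dx":-0.1,"dy":0.04,"dz":0,"spin":0.03}]'
python3 - <<'E'
from h import *
where()
f=eyes.grab_frame("wrist"); cv2.imwrite("pics/w9.png",f["color"][:,:,::-1])
E
```

```text
t: 17.67
position: [0.6134, 0.0179, 0.2861]
eef_rot: [-3.135, 0.09, -0.023]
ft_force: [1.5, -1.9, 0.3]
grip_width: -0.002
t 17.6667 psi -1.628 r 30.2 p 16.2 z 0.2861 tilt [ 0.015  0.005 -1.   ] F [ 1.5 -1.9  0.3] grip -0.002 q [-0.22  0.51  0.12  1.82 -0.08  0.8  -1.69]
t: 17.92
position: [0.6126, 0.0176, 0.2862]
eef_rot: [-3.133, 0.138, -0.025]
ft_force: [2.6, -0.8, -0.7]
grip_width: -0.003
t 17.9167 psi -1.659 r 30.1 p 16.4 z 0.2862 tilt [ 0.016  0.005 -1.   ] F [ 2.6 -0.8 -0.7] grip -0.003 q [-0.23  0.51  0.13  1.82 -0.09  0.8  -1.71]
```

View pics/w9.png

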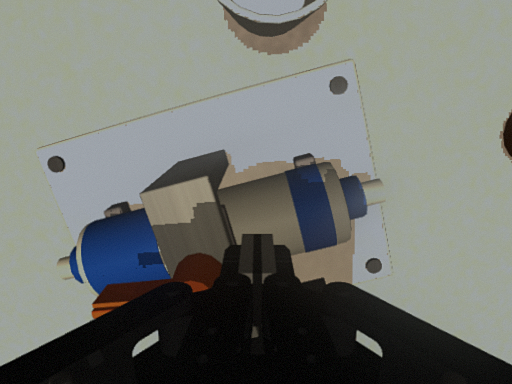

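The wing still shows a slight tilt in the picture, its left end at (95,300), so it lags the fist by about 0.1 rad and is at or near the stop. I'll press gently along tool -x, without more spin, to see whether the force rises.

```bash
python3 -m crank '[{"dx":-0.07,"dy":0,"dz":0,"spin":0},{"dx":-0.14,"dy":0.0,"dz":0,"spin":0},{"dx":-0.14,"dy":0,"dz":0,"spin":0}]'
python3 - <<'E'
from h import *
where()
E
python3 -m crank '[{"dx":-0.07,"dy":0,"dz":0,"spin":0},{"dx":-0.14,"dy":0.0,"dz":0,"spin":0},{"dx":-0.14,"dy":0,"dz":0,"spin":0}]'
python3 - <<'E'
from h import *
where()
E
```

```text
t: 18.22
position: [0.612, 0.0177, 0.2863]
eef_rot: [-3.133, 0.137, -0.029]
ft_force: [6.9, -2.0, -3.2]
grip_width: -0.003
t 18.2167 psi -1.658 r 30.1 p 15.7 z 0.2863 tilt [ 0.019  0.005 -1.   ] F [ 6.9 -2.  -3.2] grip -0.003 q [-0.23  0.5   0.13  1.83 -0.09  0.8  -1.71]
t: 18.47
position: [0.6114, 0.0177, 0.2864]
eef_rot: [-3.132, 0.137, -0.034]
ft_force: [7.3, -2.1, -4.3]
grip_width: -0.001
t 18.4667 psi -1.658 r 30.1 p 15.1 z 0.2864 tilt [ 0.022  0.005 -1.   ] F [ 7.3 -2.1 -4.3] grip -0.001 q [-0.23  0.5   0.13  1.83 -0.09  0.79 -1.71]
```

The force rose to 7.3 N against about 2 N before, and the fist moved less than commanded, which fits the firm stop. I'll back off, lift and look.

```bash
python3 -m crank '[{"dx":0.4,"dy":0,"dz":0,"spin":0},{"dx":0.9,"dy":0,"dz":0,"spin":0},{"dx":0.9,"dy":0,"dz":-2.5,"spin":0},{"dx":0.9,"dy":0,"dz":-5.5,"spin":0},{"dx":0.9,"dy":0,"dz":-9,"spin":0},{"dx":2.5,"dy":3,"dz":-12,"spin":0},{"dx":4,"dy":6,"dz":-12,"spin":0},{"dx":6,"dy":9,"dz":-12,"spin":0},{"dx":8,"dy":12,"dz":-12,"spin":0},{"dx":9,"dy":15,"dz":-12,"spin":0},{"dx":9,"dy":18,"dz":-12,"spin":0},{"dx":9,"dy":21,"dz":-12,"spin":0},{"dx":9,"dy":24,"dz":-12,"spin":0},{"dx":9,"dy":24,"dz":-12,"spin":0}]'
python3 - <<'E'
from h import *
where()
f=eyes.grab_frame("top"); cv2.imwrite("pics/t10.png",cv2.resize(f["color"][110:260,150:360,::-1],None,fx=3.7,fy=3.7,interpolation=cv2.INTER_CUBIC))
hsv=cv2.cvtColor(f["color"],cv2.COLOR_RGB2HSV); m=cv2.inRange(hsv,(5,150,70),(22,255,255)); m[:150]=0;m[240:]=0;m[:,:200]=0;m[:,300:]=0
ys,xs=np.nonzero(m);Q=onz(f,np.c_[xs,ys],.125)[:,:2];c=Q.mean(0);w,v=np.linalg.eigh(np.cov((Q-c).T));a=np.arctan2(v[1,1],v[0,1]);print(len(xs),c,w,a, "q mod pi",(YAW-a)%np.pi, "8 mod pi",8%np.pi)
f=eyes.grab_frame("scene"); cv2.imwrite("pics/s10.png",cv2.resize(f["color"][140:260,190:340,::-1],None,fx=5,fy=5,interpolation=cv2.INTER_CUBIC))
E
```

```text
t: 19.63
position: [0.675, -0.2381, 0.4061]
eef_rot: [-3.137, 0.152, -0.029]
ft_force: [-1.6, -1.1, -0.2]
grip_width: -0.0
t 19.6333 psi -1.667 r 278.4 p 103.4 z 0.4061 tilt [ 0.019  0.    -1.   ] F [-1.6 -1.1 -0.2] grip -0.0 q [ 0.12  0.55  0.21  1.46 -0.13  1.13 -1.32]
92 [0.59886407 0.05008528] [1.20521518e-05 3.94722639e-04] 1.5898013292591913 q mod pi 1.7277913243306018 8 mod pi 1.7168146928204138
```

View pics/t10.png

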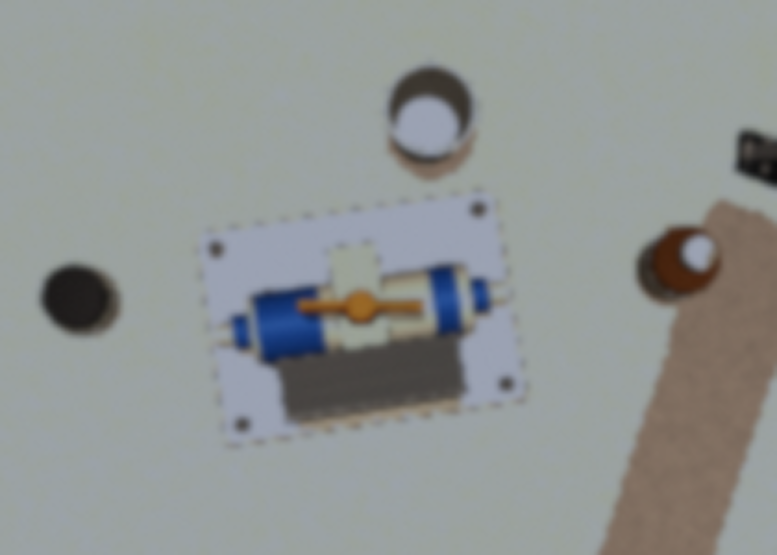

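View pics/s10.png

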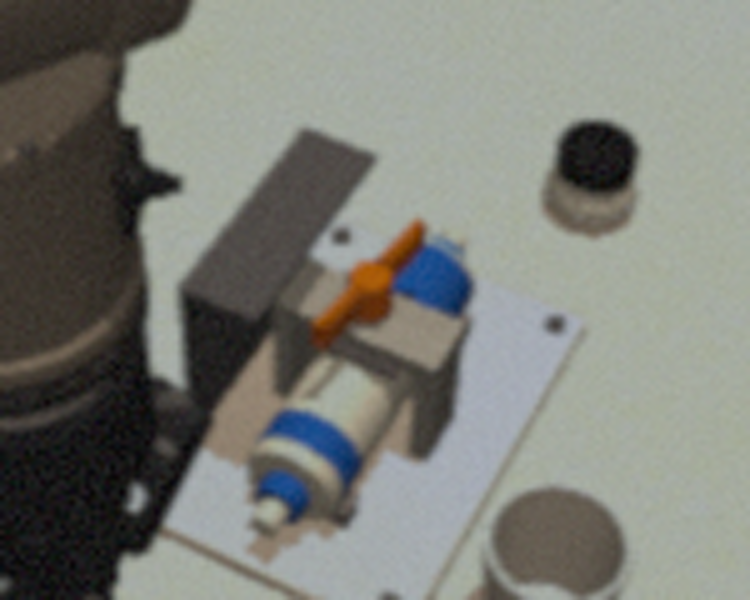

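The wing lies at 1.728 rad modulo pi, against 1.717 for 8.0, so the screw is at its stop. The bystanders are upright in place and the arm is clear, so I'm handing in.

Run:
```python
from h import *
print(ctrl.finish_job()); where()
```

```text
the job is handed in; nothing more can be done
None
the job is handed in; nothing more can be done
```

I tightened the wing screw to its stop and handed the job in at about 20 s; the hand-in gives no verdict. I pushed with the shut fingertips in three clockwise strokes, from about 0.72 rad, lifting over the top between strokes.

**Last checks:**
- **Screw:** the top view puts it at about 8.01 rad, against the stop at 8.0.
- **Force:** the wrist read about 2 N while turning and 7.3 N sideways (about 9 N in all) at the stop, far below the 60 N limit. These are readings between moves, not continuous.
- **Bystanders:** the jar, cup and bottle look upright and unmoved in the last top picture; I did not measure their positions again.
- **Arm:** it was clear of everything when I handed in.

**Disagreed or not checked:**
- **Saddle:** I did not see it seat on the cartridge; I take it as flush from the screw angle.
- **Fist angle:** at the stop the fist read about 0.12 rad past the expected angle, because its contact with the wing was not quite flat. I relied on the picture and the force rise instead.
- **Screw axis:** the wrist-camera estimates were up to about 5 mm off the top and scene ones. I worked from an average close to the top view, and the strokes ran cleanly with it.
- **Refused call:** one move was refused for missing keys and sent again; nothing moved in between.

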